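# Load the sample cups into the feed magazine

### The arm

A 6-joint arm with a two-finger parallel gripper is mounted at the origin on the work surface. World frame = base frame: x ahead of the robot, y to its left, z up, the work surface at z = 0. Lengths are in mm, angles in degrees, forces in N, time in s.
With the tool pointing down it reaches from about 300 to 850 mm from the base axis. Payload 4.2 kg.
Tool frame: the origin (TCP) lies on the centre line of the jaws, within the pads' length; the fingertips stand 8 mm ahead of it and the grasp point (between the pads) lies 11 mm behind it; z points along the fingers, y is the line along which they close (so a half turn about z gives the same grasp; the last joint's range is limited). The gripper opens to 91 mm and grips with 3 to 60 N. Pads are 32 mm wide; open, the fingers measure 118 mm over their backs; the gripper's body (76 mm by 178 mm) begins 60 mm behind the grasp point.
Start: joints at [68.182, 18.312, 89.639, -0, 72.044, -1.146], TCP at [202.991, 537.993, 221.976] pointing down, gripper open.
Joint ranges: [-177.97, 177.97], [-48.28, 115.42], [12.27, 149.76], [-77.06, 257.06], [2.81, 150.46], [-146.56, 146.56]. Speed limits (degrees/s): [147.25, 147.25, 180, 180, 180, 180].

### API

Orientations are given as [roll, pitch, yaw] about the fixed x, y, z axes, in that order (R = Rz(yaw) Ry(pitch) Rx(roll)).
In Python, from workcell import telemetry, eyes, ticket gives the robot as it stands. The module is installed in compiled form; this text tells all that it offers.
- The arm moves only by the shell command python3 -m crank 'ROWS' [OPENING] [FORCE]. ROWS is JSON, a list of rows, each an object of numbers: "dx", "dy", "dz": the shift along the world's x, y, z normalised to -1 to 1, where 1 is 80 cm; "yaw": the turn about the world's z normalised to -1 to 1, where 1 is 5 degrees. A call has 1 to 10 rows; each row shifts and turns the commanded pose from where the row before left it; what a row does not reach is not made up. A row lasts 1/8 s, in which the tool goes at most 62.5 mm and 10.7 degrees, less where a joint would pass 70% of its speed; a pose out of reach is approached as far as the arm can. A call with a number of a shift or a turn outside -1 to 1 is refused whole. A call with a gripper value outside its range is refused whole. OPENING is the opening, from 0 (shut) to 1 (fully open), set as the call begins (- or left out, the last holds). The fingers move at their own pace and stop on an object; FORCE is the grip in N (left out, the last holds). Time passes only in rows, so rows that do not move let the fingers close. It gives the time, the measured TCP pose, the force, the opening and the grip force at its end, in the units of the state.
- telemetry.state(): the state, without advancing time (a new reading comes with each control period).
- eyes.grab_frame(name): name is "scene" or "top" or "wrist"; returns the picture (384x512x3 uint8, red, green, blue); there is no depth.
- eyes.calibration(name): a dict with "camera_matrix" (3x3 intrinsics, pixels), "k1" (the pictures are not rectified: a ray, as slopes to the right and down, at radius r is drawn at 1 + k1 r^2 times it, then the intrinsics apply), "world_from_camera" (4x4, takes a point from camera to world coordinates). Camera axes: x right, y down, z forward; pixel columns grow to the right and rows downward; lengths in mm; the calibration is good to about 2 mm. A picture is of the moment at which its call begins: read the wrist's pose just before it. calibration takes no time and is no camera call; for the wrist camera it gives the pose at the moment of the call.
- ticket.job_done(): hands the job in; it is judged then, once.
The state is a dict: "time_s": time; "qpos": joint angles; "qvel": joint speeds; "effort": joint torques, N m; "ee_pos": TCP position; "ee_rot": TCP orientation; "force": force on the tool from outside, world axes, zero at the start; "torque": the same for the moment, N m; "gripper_width": finger opening in mm; "gripper_force": force on a finger pad.
Only numpy, scipy, OpenCV 4.12 (cv2) and the standard library are available. Lean on these libraries where they do the work, as an engineer would, in place of code of your own. Each camera call takes 0.05 s, during which the arm holds its last target. There are 200 camera calls.

### The job

Load the two flanged sample cups, flange down and one at a time, into the spring-loaded feed magazine: put a cup squarely in the mouth, press it straight down until both retaining lips snap out over its flange, and let go so that the lips alone hold it before you take the next. Press gently and stop as soon as it has snapped in: do not ram the cups down on the stop post or lean hard on the magazine, and leave the other things on the bench where they are.

Things in the scene. Friction and masses are not known exactly. Their poses are not given: they have to be found in the camera images.
- cup_a_mid (a point): sample cup (one of two), aluminium, grey cap: flange at its foot 44 mm in diameter and 7 mm thick, bevelled below (underside 37 mm in diameter, bevel 4.5 mm high), above it a straight round body 35 mm in diameter; 36 mm tall in all, 55 to 115 g, stands upright on the bench, flange down. Point on its axis half-way up (18 mm above its underside); z is its axis. The two cups are alike
- cup_b_mid (a point): sample cup (the other), aluminium, grey cap: flange at its foot 44 mm in diameter and 7 mm thick, bevelled below (underside 37 mm in diameter, bevel 4.5 mm high), above it a straight round body 35 mm in diameter; 36 mm tall in all, 55 to 115 g, stands upright on the bench, flange down. Point on its axis half-way up (18 mm above its underside); z is its axis. The two cups are alike
- column_foot (a point): magazine: point on its column's axis, on top of its grey foot plate (14 mm above the bench); z up, x along the lips, y to the pillar. The column ends in an aluminium collar plate, 78 x 66 mm, with the mouth in it: a round hole 47 mm wide. The column is clamped at any height: the collar's flat top is 107 to 136 mm above this point and is not measured. Nothing near stands above it
- follower (a joint): spring-loaded follower in the column, m pressed down; free at 0 (8 mm below the collar's top), about 0.006 with one cup loaded, 0.042 with two. Spring 3 N at 0, plus 0.7 N every 10 mm. The second cup goes on top of the first and pushes it down; when the lips have snapped it has 3.5 mm more until the first meets a solid stop post and the force shoots up
- lip_front (a joint): retaining lip at the mouth's -x side: m pushed back; 0 = fully out, about 0.0035 while a flange passes. The lips stand 37 mm apart, sloped on top, flat below, undersides 7 mm below the collar's top. A flange needs about 10 to 18 N in all to pass, then the force drops; a loaded cup has its flange right under them, its body standing 22 mm out of the mouth
- lip_back (a joint): the opposite retaining lip, at the mouth's +x side, the same
- plain_tin: bystander: straight aluminium tin without a flange, 42 mm in diameter, 36 mm tall; origin under its centre
- jar: bystander: small glass jar with a white cap, 48 mm in diameter, 55 mm tall; origin under its centre
- weight: bystander: steel knob weight, 38 mm in diameter, 59 mm tall; origin under its centre
- clamp_ring: bystander: flat steel ring, 90 mm outside, 12 mm high; origin under its centre
- tweezers: bystander: steel tweezers lying on the bench, 120 mm long along x; origin under the middle
- marker: bystander: marker pen lying on the bench, 130 mm long along x; origin under the middle
Things that resemble listed ones, but are neither listed nor needed, are in the scene too. Leave any purple look-alike of the part that bears cup_b_mid alone. Leave any pink look-alike of the part that bears column_foot alone.

How it is judged (in metres and radians):
On the way:
1. the first cup is held in the magazine by both lips, with the fingers off it (value of joint follower between 0.004 and 0.014 m and value of joint each of lip_front, lip_back below 0.0015 m and contact force between the fingers and cup_a below 0.1 N and contact force between the fingers and cup_b below 0.1 N), for 0.2 s.
At the end, for the whole second after the job is handed in: Both cups upright on the column's axis (within 4 mm and 0.12 rad) in the magazine, at rest and untouched, the follower pressed down over 39 mm by them and both lips out (within 1.5 mm) over the upper cup's flange (value of joint follower above 0.039 m and value of joint each of lip_front, lip_back below 0.0015 m and horizontal distance between each of cup_a_mid, cup_b_mid and column_foot below 0.004 m and angle between each of cup_a_mid, cup_b_mid's own z axis and vertical below 0.12 rad and linear speed of each of cup_a, cup_b below 0.02 m/s).
It fails at once if more than 35 N between the magazine and anything that presses on it (contact force between anything else and magazine above 35 N).
It fails at once if another thing on the bench is moved more than 30 mm (distance of any of plain_tin, jar, weight, clamp_ring, tweezers, marker from where it was at the start of the episode above 0.03 m).
It also fails if it takes over 64 s, if anything falls off the work surface, if the arm or the gripper's body presses on something with over 40 N, if the wrist force passes 120 N, or if a joint passes its speed limit or range.

## Working session

There is one attempt and no reset: what is moved stays moved. The work goes in short steps, Python scripts to look and compute and a shell command to move; the robot and the scene stay as the last step left them, time stands still between calls to the robot, and variables do not carry over. Pictures are saved under pics/ and viewed, at most 10 in all, crops included, and the job is handed in when it is done.

```bash
mkdir -p pics
cat > h.py <<'E'
import numpy as np, cv2
from workcell import telemetry, eyes
def snap(name,fn,crop=None,scale=1):
    im=eyes.grab_frame(name)[:,:,::-1].copy()
    cv2.imwrite('pics/raw_'+fn,im)
    if crop: 
        x0,y0,x1,y1=crop; im=im[y0:y1,x0:x1]
    if scale!=1: im=cv2.resize(im,None,fx=scale,fy=scale,interpolation=cv2.INTER_CUBIC)
    cv2.imwrite('pics/'+fn,im)
def ray(c,u,v):
    K=np.array(c['camera_matrix']);k1=c['k1'];T=np.array(c['world_from_camera'])
    d=np.array([(u-K[0,2])/K[0,0],(v-K[1,2])/K[1,1]]);s=d.copy()
    for _ in range(30): s=d/(1+k1*(s@s))
    return T[:3,3],T[:3,:3]@np.array([s[0],s[1],1.])
def atz(c,u,v,z):
    o,d=ray(c,u,v); return o+d*(z-o[2])/d[2]
def proj(c,p):
    K=np.array(c['camera_matrix']);T=np.array(c['world_from_camera'])
    q=T[:3,:3].T@(np.array(p,float)-T[:3,3]); s=q[:2]/q[2]; s=s*(1+c['k1']*(s@s))
    return K[0,0]*s[0]+K[0,2],K[1,1]*s[1]+K[1,2]
E
python3 - <<'E'
from h import *
print(telemetry.state())
a=[]
for n in('scene','top'):
    c=eyes.calibration(n);print(n,np.round(c['camera_matrix'],1).tolist(),c['k1'],np.round(c['world_from_camera'],3).tolist())
    snap(n,n+'0.png',scale=1.56)
E
```

```text
{'time_s': 0.0, 'qpos': array([ 6.81790844e+01,  1.83507521e+01,  8.97044722e+01, -5.56516129e-04,
        7.20438610e+01, -1.14667603e+00]), 'qvel': array([-0.10101071, -0.06993704,  0.06103866, -0.01232689, -0.00433744,
       -0.05994063]), 'effort': array([-6.47767829e-04, -4.12456226e+01, -2.31971186e+01,  7.26519129e-02,
        4.57085925e-02, -1.33370609e-04]), 'ee_pos': array([202.83795601, 537.52488604, 221.14228269]), 'ee_rot': array([-1.79900924e+02, -1.45388168e-03,  1.59325931e+02]), 'force': array([-0.34923543,  0.15351693,  0.71682484]), 'torque': array([0.05469101, 0.03895257, 0.0471804 ]), 'gripper_force': 0.0, 'gripper_width': 91.16100570778715}
scene [[351.7, 0.0, 255.8], [0.0, 351.7, 184.9], [0.0, 0.0, 1.0]] -0.05813564618190375 [[-0.723, 0.484, -0.493, 953.221], [0.691, 0.506, -0.517, 513.893], [-0.001, -0.715, -0.7, 737.939], [0.0, 0.0, 0.0, 1.0]]
top [[458.7, 0.0, 251.5], [0.0, 458.7, 193.8], [0.0, 0.0, 1.0]] -0.06106727211029822 [[-0.02, -0.999, 0.042, 464.768], [-1.0, 0.02, -0.01, 34.666], [0.009, -0.043, -0.999, 1096.969], [0.0, 0.0, 0.0, 1.0]]
```

View pics/scene0.png

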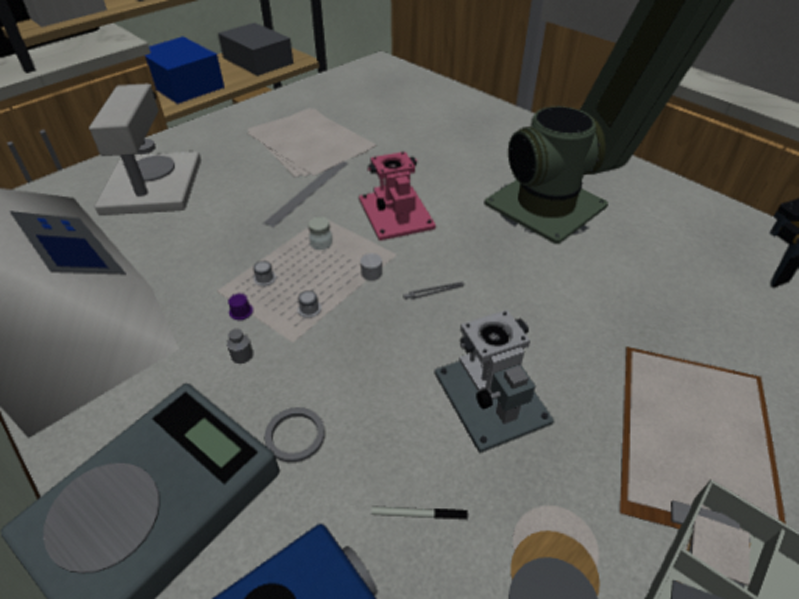

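View pics/top0.png

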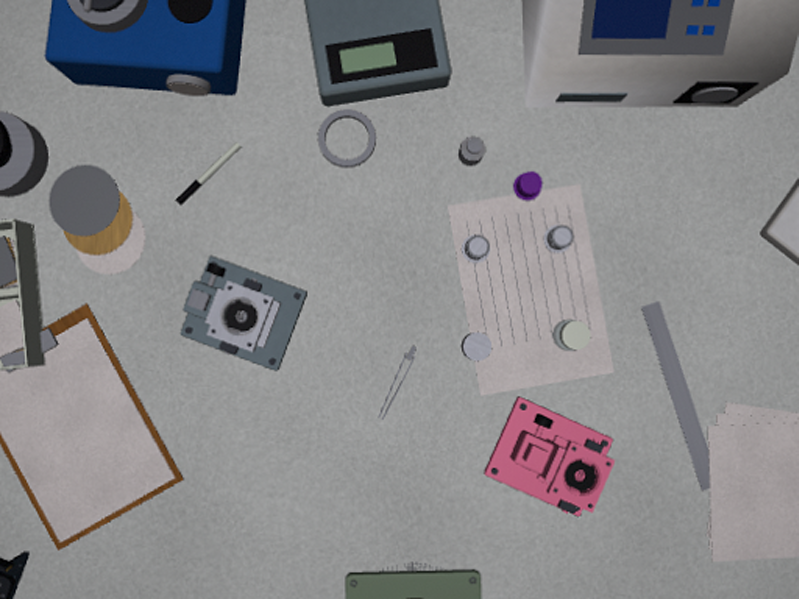

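Both views show the same layout. Cup candidates in the top view are (477,247) and (560,237), which look flanged with a grey cap. The plain tin is at (477,346), the jar at (572,335), and the purple look-alike at (528,185). The real magazine is the grey one at (241,316); the pink one at (580,475) is the look-alike. I'll confirm this in one enlarged crop.

Run:
```python
from h import *
t=cv2.imread('pics/raw_top0.png');s=cv2.imread('pics/raw_scene0.png')
r=lambda im,x0,y0,w,h,W,H:cv2.resize(im[y0:y0+h,x0:x0+w],(W,H),interpolation=cv2.INTER_CUBIC)
A=r(t,285,105,100,75,400,300);B=r(t,110,155,100,75,400,300)
C=r(s,140,135,110,82,400,300);D=r(s,275,190,100,75,400,300)
cv2.imwrite('pics/crop1.png',np.vstack([np.hstack([A,B]),np.hstack([C,D])]))
```

```text
(no output)
```

View pics/crop1.png

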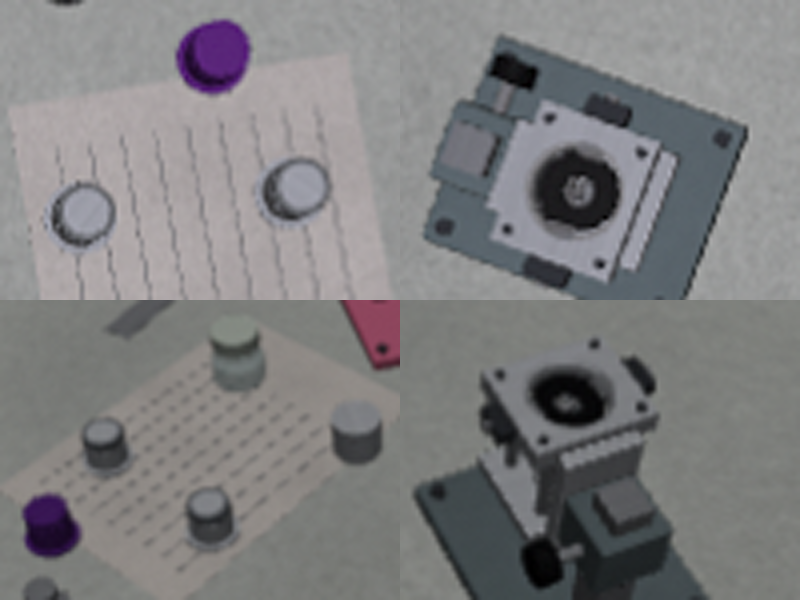

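The crop confirms it. Both cups have a flange rim and a grey cap, at raw top pixels of about (306,158) and (360,152). The tin has no flange, and the purple one is left alone. The magazine mouth is the middle of the four collar screws, at raw top (153.2,202.4) and raw scene (317.0,212.5).

Run:
```python
from h import *
t=eyes.calibration('top');s=eyes.calibration('scene')
for u,v in((305.9,157.8),(359.6,151.6)): print('cup',atz(t,u,v,36).round(1))
o1,d1=ray(t,153.2,202.4);o2,d2=ray(s,317.0,212.5)
A=np.c_[d1,-d2];x=np.linalg.lstsq(A,o2-o1,rcond=None)[0]
print('mouth',(o1+d1*x[0]).round(1),(o2+d2*x[1]).round(1))
# wrist camera geometry
w=eyes.calibration('wrist');print(np.round(w['world_from_camera'],2).tolist(),np.round(w['camera_matrix'],1).tolist(),w['k1'])
for p,h in((( 500,375),0),((594,344),0),((641,407),0),((543,440),0)):
    pass
for x,y in((549,118),(641,153),(600,264),(508,229)): print('screw',atz(t,(x-400)/4+110-.4,y/4+155-.4,140).round(1))
```

```text
cup [ 591.1 -104.3   36. ]
cup [ 603.4 -230.7   36. ]
mouth [491.4 231.2 138. ] [492.  230.5 137.9]
[[0.35, 0.9, 0.25, 132.15], [0.94, -0.34, -0.1, 565.44], [-0.0, 0.27, -0.96, 382.93], [0.0, 0.0, 0.0, 1.0]] [[321.0, 0.0, 254.2], [0.0, 321.0, 194.5], [0.0, 0.0, 1.0]] 0.03072812079190111
screw [529.9 243.7 140. ]
screw [510.6 195.6 140. ]
screw [453.2 217.8 140. ]
screw [472.3 265.8 140. ]
```

```bash
python3 -m crank '[{"dx":0.045,"dy":-0.048},{"dx":0.045,"dy":-0.048},{"dx":0.045,"dy":-0.048},{"dx":0.045,"dy":-0.048},{"dx":0.045,"dy":-0.048},{"dx":0.045,"dy":-0.048},{"dx":0.045,"dy":-0.048},{"dx":0.045,"dy":-0.048},{},{}]'
python3 - <<'E'
from h import *
import json
c=eyes.calibration('wrist');snap('wrist','w_mouth.png',scale=1.5)
np.save('cm.npy',c,allow_pickle=True)
print(telemetry.state()['ee_pos'],proj(c,(491.7,230.8,138)))
E
```

```text
validation failed for argument at $[0]...
```

```bash
python3 -m crank '[{"dx":0.045,"dy":-0.048,"dz":0,"yaw":0},{"dx":0.045,"dy":-0.048,"dz":0,"yaw":0},{"dx":0.045,"dy":-0.048,"dz":0,"yaw":0},{"dx":0.045,"dy":-0.048,"dz":0,"yaw":0},{"dx":0.045,"dy":-0.048,"dz":0,"yaw":0},{"dx":0.045,"dy":-0.048,"dz":0,"yaw":0},{"dx":0.045,"dy":-0.048,"dz":0,"yaw":0},{"dx":0.045,"dy":-0.048,"dz":0,"yaw":0},{"dx":0,"dy":0,"dz":0,"yaw":0},{"dx":0,"dy":0,"dz":0,"yaw":0}]'
python3 - <<'E'
from h import *
c=eyes.calibration('wrist');snap('wrist','w_mouth.png',scale=1.5)
np.save('cm.npy',c,allow_pickle=True)
print(telemetry.state()['ee_pos'],proj(c,(491.7,230.8,138)))
E
```

```text
time_s: 1.35
ee_pos: [490.4, 230.9, 221.5]
ee_rot: [-180.0, -0.1, 159.3]
force: [-1.2, -0.0, -0.2]
gripper_width: 91.1
gripper_force: 0.0
[490.16867921 231.3925517  221.6865014 ] (np.float64(253.65216598995727), np.float64(205.56871368554687))
```

View pics/w_mouth.png

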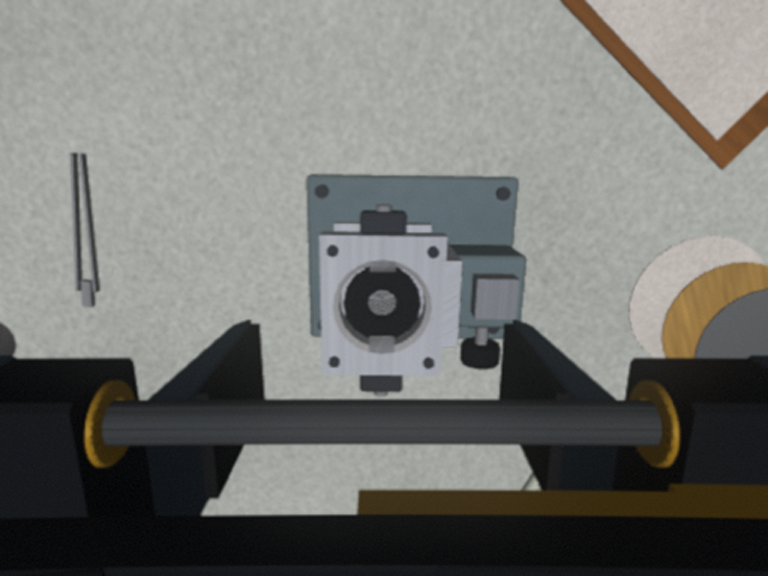

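The wrist view shows the mouth centre (mean of the four screws) at view pixel (382,307), which is raw (254.4,204.6). The prediction was (253.7,205.6), so they agree to about 1 mm. Next is cup 1, at about (591,-104).

```bash
python3 - <<'E'
from h import *
c=np.load('cm.npy',allow_pickle=True).item();print(atz(c,254.4,204.6,138))
p=[(332,251),(433,253),(428,363),(334,362)]
for z in(134,138,142):
    q=[atz(c,(x+.5)/1.5-.5,(y+.5)/1.5-.5,z) for x,y in p]; print(z,[np.linalg.norm(q[i]-q[(i+1)%4]).round(1) for i in range(4)],np.mean(q,0))
E
python3 -m crank '[{"dx":0.015,"dy":-0.05,"dz":-0.009,"yaw":0},{"dx":0.015,"dy":-0.05,"dz":-0.009,"yaw":0},{"dx":0.015,"dy":-0.05,"dz":-0.009,"yaw":0},{"dx":0.015,"dy":-0.05,"dz":-0.009,"yaw":0},{"dx":0.016,"dy":-0.055,"dz":-0.015,"yaw":0},{"dx":0.016,"dy":-0.055,"dz":-0.02,"yaw":0},{"dx":0.016,"dy":-0.055,"dz":-0.02,"yaw":0},{"dx":0.016,"dy":-0.055,"dz":-0.02,"yaw":0},{"dx":0,"dy":0,"dz":0,"yaw":0},{"dx":0,"dy":0,"dz":0,"yaw":0}]' 0.65 60
python3 - <<'E'
from h import *
c=eyes.calibration('wrist');snap('wrist','w_cup1.png',scale=1.5)
np.save('c1.npy',c,allow_pickle=True)
print(telemetry.state()['ee_pos'],[proj(c,(591.1,-104.3,z)) for z in(0,36)])
E
```

```text
[491.15195434 231.64667027 138.        ]
134 [np.float64(53.0), np.float64(62.5), np.float64(52.6), np.float64(62.9)] [493.2724907  230.78421268 134.        ]
138 [np.float64(52.2), np.float64(61.5), np.float64(51.7), np.float64(61.9)] [492.09529673 231.2297345  138.        ]
142 [np.float64(51.3), np.float64(60.5), np.float64(50.9), np.float64(60.9)] [490.91810277 231.67525633 142.        ]
time_s: 2.65
ee_pos: [590.0, -103.6, 133.3]
ee_rot: [180.0, -0.0, 159.4]
force: [0.7, 1.2, 0.4]
gripper_width: 59.3
gripper_force: 0.0
[ 590.10412717 -103.42162548  133.59394993] [(np.float64(253.02296911867538), np.float64(189.81333257410765)), (np.float64(252.88396353732554), np.float64(200.63176148183007))]
```

View pics/w_cup1.png

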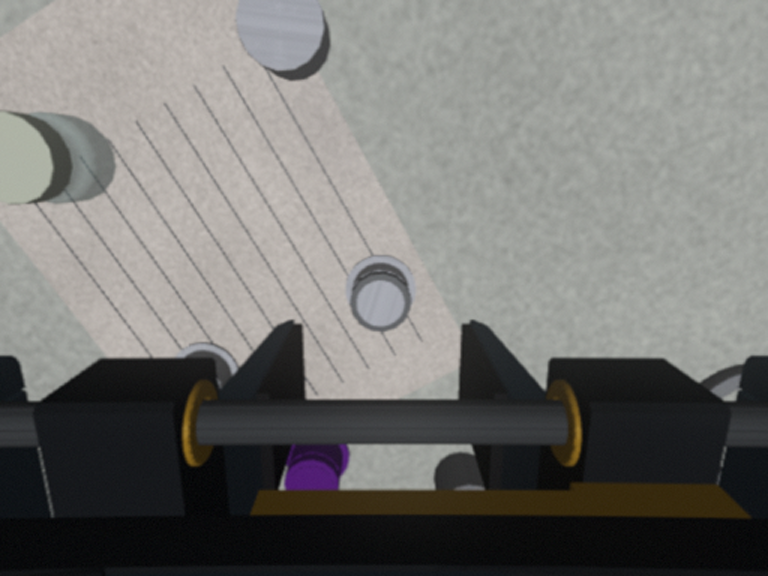

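The cup's cap shows at view pixel (381,301), against a prediction of (380,301), so they agree. The gripper straddles it, so I'll descend and grip.

```bash
python3 -m crank '[{"dx":0.001,"dy":-0.001,"dz":-0.05,"yaw":0},{"dx":0,"dy":0,"dz":-0.05,"yaw":0},{"dx":0,"dy":0,"dz":-0.0315,"yaw":0},{"dx":0,"dy":0,"dz":0,"yaw":0},{"dx":0,"dy":0,"dz":0,"yaw":0}]' && python3 -m crank '[{"dx":0,"dy":0,"dz":0,"yaw":0},{"dx":0,"dy":0,"dz":0,"yaw":0},{"dx":0,"dy":0,"dz":0,"yaw":0},{"dx":0,"dy":0,"dz":0,"yaw":0},{"dx":0,"dy":0,"dz":0,"yaw":0},{"dx":0,"dy":0,"dz":0,"yaw":0}]' 0 40
```

```text
time_s: 3.32
ee_pos: [592.0, -105.2, 29.5]
ee_rot: [180.0, 0.1, 159.4]
force: [0.3, -0.2, 0.4]
gripper_width: 59.3
gripper_force: 0.0
time_s: 4.08
ee_pos: [591.4, -106.0, 28.7]
ee_rot: [180.0, 0.1, 159.3]
force: [-0.6, 1.5, 5.9]
gripper_width: 33.7
gripper_force: 40.0
```

```bash
python3 -m crank '[{"dx":0,"dy":0,"dz":0.06,"yaw":0},{"dx":0,"dy":0,"dz":0.074,"yaw":0},{"dx":0,"dy":0,"dz":0.07,"yaw":0},{"dx":-0.0178,"dy":0.0602,"dz":0,"yaw":0},{"dx":-0.0178,"dy":0.0602,"dz":0,"yaw":0},{"dx":-0.0178,"dy":0.0602,"dz":0,"yaw":0},{"dx":-0.0178,"dy":0.0602,"dz":0,"yaw":0},{"dx":-0.0178,"dy":0.0602,"dz":0,"yaw":0},{"dx":-0.0178,"dy":0.0602,"dz":0,"yaw":0},{"dx":-0.0178,"dy":0.0602,"dz":0,"yaw":0}]' && python3 -m crank '[{"dx":0,"dy":0,"dz":0,"yaw":0},{"dx":0,"dy":0,"dz":0,"yaw":0}]'
python3 - <<'E'
from h import *
c=eyes.calibration('wrist');snap('wrist','w_over1.png',(140,110,372,270),3.4)
np.save('c2.npy',c,allow_pickle=True)
e=telemetry.state()['ee_pos'];print(e,telemetry.state()['force'])
f=lambda p:tuple(((np.array(proj(c,p))-[140,110]+.5)*3.4-.5).round(1))
print('mouth',f((491.7,231,138)),'cuptop',f((e[0],e[1],e[2]+8)))
E
```

```text
time_s: 5.32
ee_pos: [490.5, 232.3, 190.6]
ee_rot: [-180.0, -0.0, 159.3]
force: [0.1, -0.8, -0.4]
gripper_width: 33.6
gripper_force: 40.0
time_s: 5.58
ee_pos: [491.2, 230.6, 190.7]
ee_rot: [-179.9, -0.0, 159.4]
force: [0.3, 0.4, -1.4]
gripper_width: 34.0
gripper_force: 40.0
[491.37626157 230.15576921 190.77294057] [ 0.06148103  0.55064714 -0.65567428]
mouth (np.float64(388.8), np.float64(366.2)) cuptop (np.float64(382.0), np.float64(498.6))
```

View pics/w_over1.png

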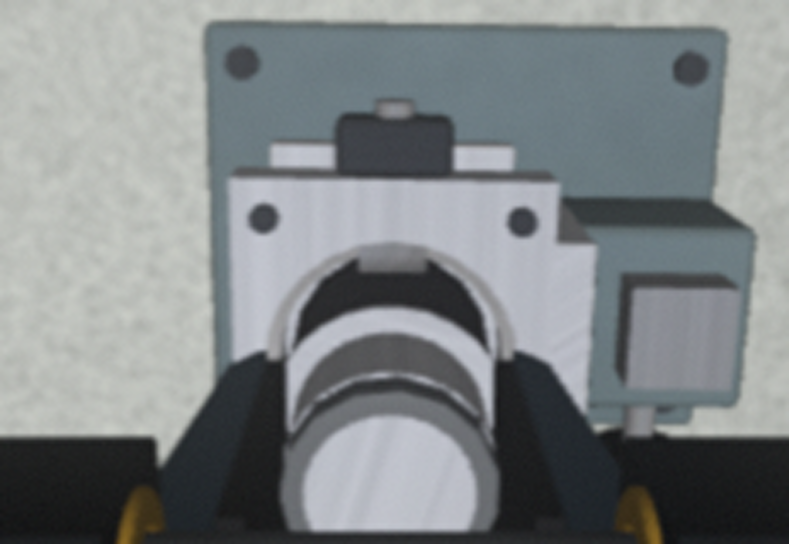

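The view shows the cup centred left to right: mouth centre x≈391, cup ≈389, which is about 0.4 mm. I'll check fore and aft numerically from the back edges (mouth edge y≈243, flange edge y≈306).

```bash
python3 - <<'E'
from h import *
c=np.load('c2.npy',allow_pickle=True).item();R=np.array(c['world_from_camera'])
up=-R[:3,1]*[1,1,0];up/=np.linalg.norm(up);print(up.round(3))
g=lambda u,v,z:atz(c,(u+.5)/3.4-.5+140,(v+.5)/3.4-.5+110,z)
print('mouth',[(g(391,243,z)-up*r).round(1) for z,r in((138,23.5),(138,25.5))],'cup',(g(389.5,306,170)-up*22).round(1))
E
python3 -m crank '[{"dx":0,"dy":0,"dz":-0.028,"yaw":0},{"dx":0,"dy":0,"dz":0,"yaw":0},{"dx":0,"dy":0,"dz":0,"yaw":0}]'
```

```text
[-0.936  0.352 -0.   ]
mouth [array([489.3, 232.4, 138. ]), array([491.1, 231.7, 138. ])] cup [491.3 231.4 170. ]
time_s: 6.0
ee_pos: [491.9, 230.4, 169.3]
ee_rot: [180.0, 0.0, 159.2]
force: [0.0, -0.1, -0.6]
gripper_width: 33.8
gripper_force: 40.0
```

```bash
python3 -m crank '[{"dx":0,"dy":0,"dz":-0.004,"yaw":0},{"dx":0,"dy":0,"dz":-0.004,"yaw":0},{"dx":0,"dy":0,"dz":-0.003,"yaw":0}]' && python3 -m crank '[{"dx":0,"dy":0,"dz":-0.002,"yaw":0},{"dx":0,"dy":0,"dz":0,"yaw":0}]'
```

```text
time_s: 6.38
ee_pos: [491.2, 231.2, 160.0]
ee_rot: [180.0, -0.0, 159.3]
force: [-1.0, -0.7, 4.0]
gripper_width: 34.2
gripper_force: 40.0
time_s: 6.62
ee_pos: [491.7, 231.2, 159.3]
ee_rot: [179.9, 0.1, 159.3]
force: [-0.2, -1.1, 4.1]
gripper_width: 33.9
gripper_force: 40.0
```

```bash
Z='time|ee_pos|^force'; python3 -m crank '[{"dx":0,"dy":0,"dz":-0.002,"yaw":0},{"dx":0,"dy":0,"dz":0,"yaw":0}]' | egrep "$Z" && python3 -m crank '[{"dx":0,"dy":0,"dz":-0.002,"yaw":0},{"dx":0,"dy":0,"dz":0,"yaw":0}]'| egrep "$Z" && python3 -m crank '[{"dx":0,"dy":0,"dz":-0.0015,"yaw":0},{"dx":0,"dy":0,"dz":0,"yaw":0}]'| egrep "$Z"
```

```text
time_s: 6.88
ee_pos: [492.2, 231.3, 158.3]
force: [-0.0, -0.5, 7.6]
time_s: 7.12
ee_pos: [492.2, 231.4, 157.1]
force: [-1.6, -1.4, 10.5]
time_s: 7.38
ee_pos: [492.3, 231.4, 156.2]
force: [-1.3, -0.5, 12.1]
```

```bash
Z='ee_pos|^force'; python3 -m crank '[{"dx":0,"dy":0,"dz":-0.002,"yaw":0},{"dx":0,"dy":0,"dz":0,"yaw":0}]' | egrep "$Z" && python3 -m crank '[{"dx":0,"dy":0,"dz":-0.0015,"yaw":0},{"dx":0,"dy":0,"dz":0,"yaw":0}]'| egrep "$Z" && python3 -m crank '[{"dx":0,"dy":0,"dz":-0.0015,"yaw":0},{"dx":0,"dy":0,"dz":0,"yaw":0}]'| egrep "$Z"
```

```text
ee_pos: [492.3, 231.6, 153.6]
force: [0.8, 0.1, 4.9]
ee_pos: [492.0, 231.5, 151.3]
force: [1.0, 0.5, 1.6]
ee_pos: [491.4, 231.2, 149.8]
force: [1.6, 1.3, 2.9]
```

The force peaked at about 12 N and then dropped to the spring level, so the cup has snapped in. I'll release, rise, and look.

```bash
python3 -m crank '[{"dx":0,"dy":0,"dz":0,"yaw":0},{"dx":0,"dy":0,"dz":0,"yaw":0},{"dx":0,"dy":0,"dz":0,"yaw":0},{"dx":0,"dy":0,"dz":0.025,"yaw":0},{"dx":0,"dy":0,"dz":0.05,"yaw":0},{"dx":0,"dy":0,"dz":0.012,"yaw":0},{"dx":0,"dy":0,"dz":0,"yaw":0},{"dx":0,"dy":0,"dz":0,"yaw":0}]' 0.65
python3 - <<'E'
from h import *
c=eyes.calibration('wrist');snap('wrist','w_rel1.png',(140,110,372,270),3.4)
f=lambda p:tuple(((np.array(proj(c,p))-[140,110]+.5)*3.4-.5).round(1))
print('cuptop if loaded',f((491.6,231.2,160)),'if 8 higher',f((491.6,231.2,168)))
E
```

```text
time_s: 9.12
ee_pos: [490.5, 230.7, 218.1]
ee_rot: [-179.9, -0.1, 159.3]
force: [0.2, -0.4, -0.2]
gripper_width: 59.4
gripper_force: 0.0
cuptop if loaded (np.float64(390.2), np.float64(360.7)) if 8 higher (np.float64(390.1), np.float64(373.5))
```

View pics/w_rel1.png

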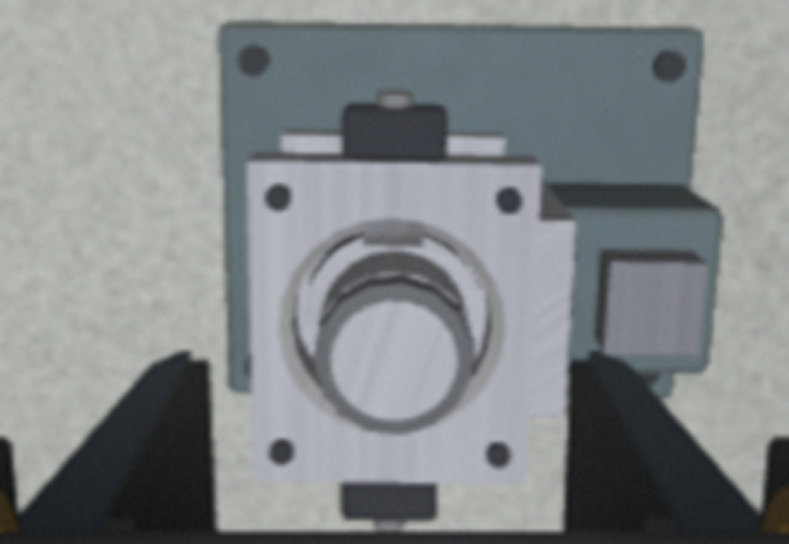

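Cup A is seated: the lip lies over its flange, and the cap centre is at (393,360) against a prediction of (390,361) for a loaded cup. Now cup B at (603.4,-230.7).

```bash
python3 -m crank '[{"dx":0.0175,"dy":-0.0723,"dz":0,"yaw":0},{"dx":0.0175,"dy":-0.0723,"dz":0,"yaw":0},{"dx":0.0175,"dy":-0.0723,"dz":0,"yaw":0},{"dx":0.0175,"dy":-0.0723,"dz":0,"yaw":0},{"dx":0.0175,"dy":-0.0723,"dz":0,"yaw":0},{"dx":0.0175,"dy":-0.0723,"dz":0,"yaw":0},{"dx":0.0175,"dy":-0.0723,"dz":0,"yaw":0},{"dx":0.0175,"dy":-0.0723,"dz":0,"yaw":0},{"dx":0,"dy":0,"dz":-0.06,"yaw":0},{"dx":0,"dy":0,"dz":-0.048,"yaw":0}]' && python3 -m crank '[{"dx":0,"dy":0,"dz":0,"yaw":0},{"dx":0,"dy":0,"dz":0,"yaw":0}]'
python3 - <<'E'
from h import *
c=eyes.calibration('wrist');snap('wrist','w_cup2.png',scale=1.5)
print(telemetry.state()['ee_pos'],np.array(proj(c,(603.4,-230.7,36)))*1.5)
print((atz(c,254,201,36)).round(1),(atz(c,255,201,36)-atz(c,254,201,36)).round(2),(atz(c,254,202,36)-atz(c,254,201,36)).round(2))
E
```

```text
time_s: 10.42
ee_pos: [602.3, -232.4, 130.1]
ee_rot: [180.0, -0.2, 159.2]
force: [0.9, -0.1, -0.0]
gripper_width: 59.1
gripper_force: 0.0
time_s: 10.68
ee_pos: [604.0, -231.7, 134.1]
ee_rot: [180.0, 0.1, 159.3]
force: [0.4, -0.4, 0.5]
gripper_width: 59.5
gripper_force: 0.0
[ 604.45120877 -231.82857371  134.91026833] [381.19207611 296.31797984]
[ 606.2 -231.9   36. ] [0.3  0.79 0.  ] [ 0.83 -0.31  0.  ]
```

View pics/w_cup2.png

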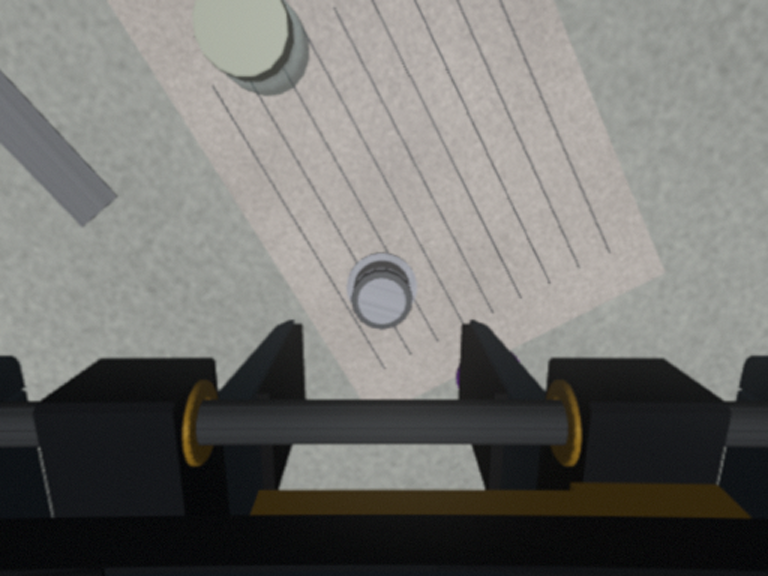

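Cup B's cap is at (382,299), nearly the same place in the image as cup A before its grasp, so I can go straight down.

```bash
python3 -m crank '[{"dx":0,"dy":0,"dz":-0.05,"yaw":0},{"dx":0,"dy":0,"dz":-0.05,"yaw":0},{"dx":0,"dy":0,"dz":-0.0315,"yaw":0},{"dx":0,"dy":0,"dz":0,"yaw":0},{"dx":0,"dy":0,"dz":0,"yaw":0}]' && python3 -m crank '[{"dx":0,"dy":0,"dz":0,"yaw":0},{"dx":0,"dy":0,"dz":0,"yaw":0},{"dx":0,"dy":0,"dz":0,"yaw":0},{"dx":0,"dy":0,"dz":0,"yaw":0},{"dx":0,"dy":0,"dz":0,"yaw":0},{"dx":0,"dy":0,"dz":0,"yaw":0}]' 0 40
```

```text
time_s: 11.35
ee_pos: [604.9, -232.1, 30.3]
ee_rot: [-180.0, 0.2, 159.3]
force: [0.1, -0.5, -0.2]
gripper_width: 59.3
gripper_force: 0.0
time_s: 12.1
ee_pos: [603.6, -231.7, 28.7]
ee_rot: [180.0, 0.1, 159.3]
force: [-1.1, 0.7, 5.6]
gripper_width: 33.7
gripper_force: 40.0
```

```bash
python3 -m crank '[{"dx":0,"dy":0,"dz":0.073,"yaw":0},{"dx":0,"dy":0,"dz":0.073,"yaw":0},{"dx":0,"dy":0,"dz":0.073,"yaw":0},{"dx":-0.0175,"dy":0.0723,"dz":0,"yaw":0},{"dx":-0.0175,"dy":0.0723,"dz":0,"yaw":0},{"dx":-0.0175,"dy":0.0723,"dz":0,"yaw":0},{"dx":-0.0175,"dy":0.0723,"dz":0,"yaw":0},{"dx":-0.0175,"dy":0.0723,"dz":0,"yaw":0},{"dx":-0.0175,"dy":0.0723,"dz":0,"yaw":0}]' && python3 -m crank '[{"dx":-0.0175,"dy":0.0723,"dz":0,"yaw":0},{"dx":-0.0175,"dy":0.0723,"dz":0,"yaw":0},{"dx":0,"dy":0,"dz":0,"yaw":0},{"dx":0,"dy":0,"dz":0,"yaw":0},{"dx":0,"dy":0,"dz":0,"yaw":0}]'
python3 - <<'E'
from h import *
c=eyes.calibration('wrist');snap('wrist','w_over2.png',(140,110,372,270),3.4)
np.save('c3.npy',c,allow_pickle=True)
f=lambda p:tuple(((np.array(proj(c,p))-[140,110]+.5)*3.4-.5).round(1))
R=np.array(c['world_from_camera']);up=-R[:3,1]*[1,1,0];up/=np.linalg.norm(up)
P=np.array([491.6,231.2,0])
print('mouth back edge (r25.5)',f(P+up*25.5+[0,0,138]),'flange back edge centred',f(P+up*22+[0,0,182.2]),'1mm more',f(P+up*23+[0,0,182.2]))
E
```

```text
time_s: 13.22
ee_pos: [518.4, 117.1, 202.6]
ee_rot: [-180.0, -0.0, 159.3]
force: [0.7, 0.7, -1.6]
gripper_width: 33.7
gripper_force: 40.0
time_s: 13.85
ee_pos: [491.6, 229.8, 202.9]
ee_rot: [-180.0, -0.0, 159.2]
force: [0.3, -0.0, -1.8]
gripper_width: 33.8
gripper_force: 40.0
mouth back edge (r25.5) (np.float64(392.2), np.float64(229.6)) flange back edge centred (np.float64(392.6), np.float64(304.0)) 1mm more (np.float64(392.6), np.float64(298.5))
```

View pics/w_over2.png

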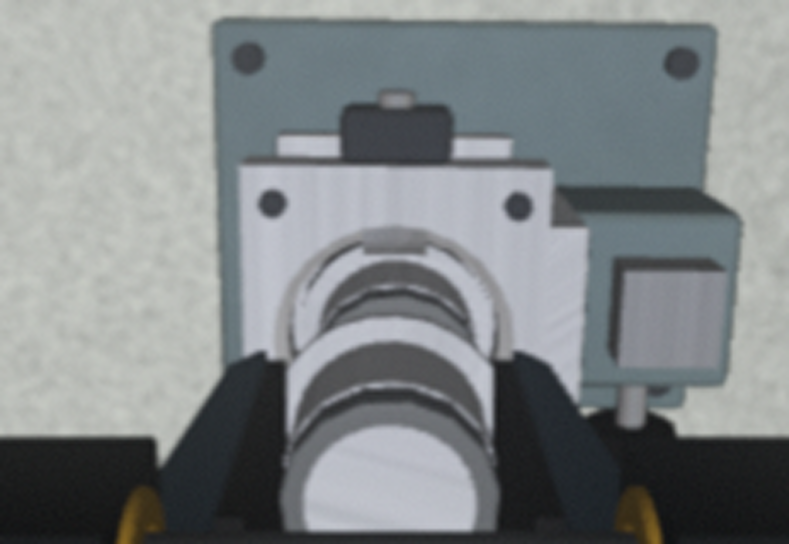

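Seen against the mouth, cup B's flange back edge is at y≈314 where 304 was expected, so it sits about 1.5 mm fore/aft off in the hand, and 0.9 mm to the left. I'll correct by (-1.1,+1.3) mm and lower it to just above the lips.

```bash
python3 -m crank '[{"dx":-0.0014,"dy":0.0016,"dz":-0.01,"yaw":0},{"dx":0,"dy":0,"dz":-0.005,"yaw":0},{"dx":0,"dy":0,"dz":-0.003,"yaw":0},{"dx":0,"dy":0,"dz":-0.003,"yaw":0},{"dx":0,"dy":0,"dz":0,"yaw":0}]' | egrep 'ee_|^f' && python3 -m crank '[{"dx":0,"dy":0,"dz":-0.004,"yaw":0},{"dx":0,"dy":0,"dz":-0.004,"yaw":0},{"dx":0,"dy":0,"dz":0,"yaw":0}]'| egrep 'ee_|^f'
```

```text
ee_pos: [490.1, 232.2, 186.5]
ee_rot: [-180.0, 0.0, 159.3]
force: [-0.9, -1.0, 3.0]
ee_pos: [490.4, 232.5, 179.8]
ee_rot: [180.0, 0.0, 159.3]
force: [-0.2, -1.5, 1.7]
```

```bash
python3 -m crank '[{"dx":0,"dy":0,"dz":-0.004,"yaw":0},{"dx":0,"dy":0,"dz":-0.004,"yaw":0},{"dx":0,"dy":0,"dz":-0.004,"yaw":0},{"dx":0,"dy":0,"dz":0,"yaw":0}]' | egrep 'ee_|^f' && python3 -m crank '[{"dx":0,"dy":0,"dz":-0.004,"yaw":0},{"dx":0,"dy":0,"dz":-0.004,"yaw":0},{"dx":0,"dy":0,"dz":0,"yaw":0}]'| egrep 'ee_|^f'
```

```text
ee_pos: [490.3, 232.5, 170.2]
ee_rot: [180.0, 0.0, 159.3]
force: [0.4, -1.2, 2.4]
ee_pos: [490.3, 232.5, 163.8]
ee_rot: [180.0, 0.0, 159.3]
force: [1.1, -0.1, 2.8]
```

Everything is smooth so far, with command z at 164. Next I'll press in small steps.

```bash
Z='ee_pos|^force'; python3 -m crank '[{"dx":0,"dy":0,"dz":-0.004,"yaw":0},{"dx":0,"dy":0,"dz":-0.003,"yaw":0},{"dx":0,"dy":0,"dz":0,"yaw":0}]' | egrep "$Z" && python3 -m crank '[{"dx":0,"dy":0,"dz":-0.002,"yaw":0},{"dx":0,"dy":0,"dz":0,"yaw":0}]'| egrep "$Z" && python3 -m crank '[{"dx":0,"dy":0,"dz":-0.002,"yaw":0},{"dx":0,"dy":0,"dz":0,"yaw":0}]'| egrep "$Z"
```

```text
ee_pos: [490.4, 232.5, 159.0]
force: [-1.9, -1.2, 7.1]
ee_pos: [490.5, 232.5, 158.2]
force: [-1.6, -1.6, 11.3]
ee_pos: [490.5, 232.5, 156.8]
force: [-1.7, -1.5, 12.3]
```

```bash
Z='ee_pos|^force'; python3 -m crank '[{"dx":0,"dy":0,"dz":-0.0015,"yaw":0},{"dx":0,"dy":0,"dz":0,"yaw":0}]'| egrep "$Z"
```

```text
ee_pos: [490.6, 232.5, 155.9]
force: [-2.2, -1.2, 13.3]
```

```bash
Z='ee_pos|^force'; python3 -m crank '[{"dx":0,"dy":0,"dz":-0.0015,"yaw":0},{"dx":0,"dy":0,"dz":0,"yaw":0}]'| egrep "$Z"
```

```text
ee_pos: [490.5, 232.5, 153.6]
force: [0.2, -0.7, 5.7]
```

```bash
Z='ee_pos|^force'; python3 -m crank '[{"dx":0,"dy":0,"dz":-0.001,"yaw":0},{"dx":0,"dy":0,"dz":0,"yaw":0}]'| egrep "$Z"
```

```text
ee_pos: [490.4, 232.6, 152.1]
force: [0.4, -0.1, 4.2]
```

The force dropped from 13 N to about 4 N. One more millimetre makes sure both lips are out, and it stays short of the stop.

```bash
Z='ee_pos|^force'; python3 -m crank '[{"dx":0,"dy":0,"dz":-0.0012,"yaw":0},{"dx":0,"dy":0,"dz":0,"yaw":0}]'| egrep "$Z"
```

```text
ee_pos: [490.4, 232.5, 151.0]
force: [0.7, -0.3, 4.6]
```

```bash
python3 -m crank '[{"dx":0,"dy":0,"dz":0,"yaw":0},{"dx":0,"dy":0,"dz":0,"yaw":0},{"dx":0,"dy":0,"dz":0,"yaw":0},{"dx":0,"dy":0,"dz":0.025,"yaw":0},{"dx":0,"dy":0,"dz":0.05,"yaw":0},{"dx":0,"dy":0,"dz":0.012,"yaw":0},{"dx":0,"dy":0,"dz":0,"yaw":0},{"dx":0,"dy":0,"dz":0,"yaw":0}]' 0.65
python3 - <<'E'
from h import *
c=eyes.calibration('wrist');snap('wrist','w_rel2.png',(140,110,372,270),3.4)
f=lambda p:tuple(((np.array(proj(c,p))-[140,110]+.5)*3.4-.5).round(1))
print('cuptop if loaded',f((491.6,231.2,160)),'if 8 higher',f((491.6,231.2,168)))
E
```

```text
time_s: 18.65
ee_pos: [489.4, 232.0, 219.1]
ee_rot: [-179.9, -0.1, 159.3]
force: [0.5, 0.9, -0.8]
gripper_width: 59.3
gripper_force: 0.0
cuptop if loaded (np.float64(386.3), np.float64(365.7)) if 8 higher (np.float64(386.1), np.float64(378.6))
```

View pics/w_rel2.png

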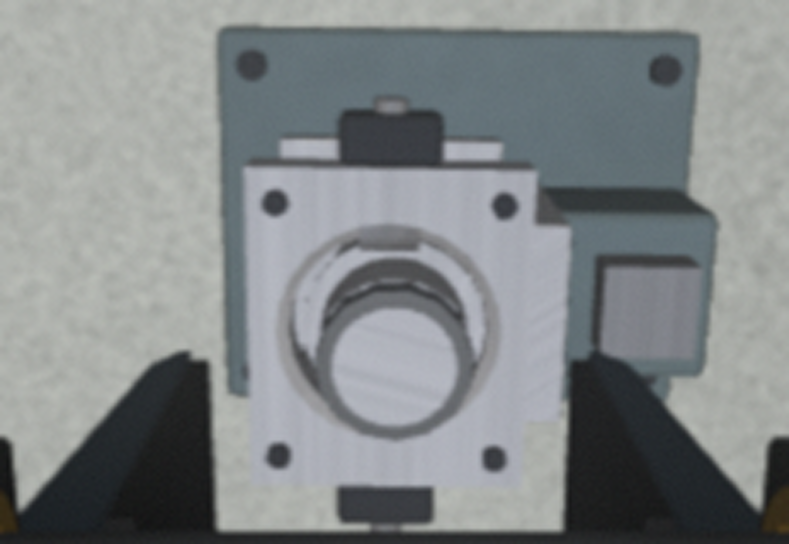

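The upper cup stands at the loaded height: cap centre (395,366), with 366 expected. It is upright, the back lip is out over its flange at (390,240), and the fingers are clear. Handing in.

```bash
python3 -c "
from workcell import ticket
print(ticket.job_done())"
```

```text
the job is handed in; nothing more can be done
None
```

Both cups are loaded flange down and look held by the lips (13 N highest wrist reading while pressing), and I handed the job in at about 19 s; no verdict came back.

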